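# Prime the bench oiler and hold its dosing ratchet at four clicks

## Robot

A 6-joint arm with a two-finger parallel gripper is mounted at the origin on the work surface. World frame = base frame: x ahead of the robot, y to its left, z up, the work surface at z = 0. Lengths are in m, angles in rad, forces in N, time in s.
With the tool pointing down it reaches from about 0.325 to 0.85 m from the base axis. Payload 15.5 kg.
Tool frame: the origin (TCP) lies midway between the tips of the shut fingers; the grasp point (between the pads) lies 19 mm behind it (r.pinch_z is the distance from the TCP to the grasp point, in m); z points along the fingers, y is the line along which they close (so a half turn about z gives the same grasp; the last joint's range is limited). The gripper opens to 91 mm and grips with 3 to 60 N. Pads are 32 mm wide; open, the fingers measure 118 mm over their backs; the gripper's body (76 mm by 178 mm) begins 60 mm behind the grasp point.
Start: joints at [-1.304, 0.494, 1.345, -0, 1.302, -0.096], TCP at [0.222, -0.584, 0.214] pointing down, gripper open.
Joint ranges: [-2.91, 2.91], [-0.82, 2.16], [0.22, 2.67], [-1.22, 4.37], [0.12, 2.79], [-3.08, 3.08]. Speed limits (rad/s): [1.89, 1.89, 2.57, 3.01, 3.01, 3.01].

## Interface

Orientations are given as [roll, pitch, yaw] about the fixed x, y, z axes, in that order (R = Rz(yaw) Ry(pitch) Rx(roll)).
In Python, from workcell import r gives the robot as it stands.
- The arm moves only by the tool send_rows, never from a script. Its argument "moves" is a list of rows, each an object with "dp": the shift along the tool's x, y, z each as a share of 0.3 m, from -1 to 1, a list of three; "roll": the turn about the tool's z as a share of 60 degrees, from -1 to 1; "claw": the opening, from 0 (shut) to 1 (fully open). In form: [{"dp": [x, y, z], "roll": roll, "claw": claw}, ...]. A call has 1 to 12 rows; each row is the pose to reach, as a shift and turn from the pose commanded when the call began, along the tool's axes at that moment; what a row does not reach only later rows make up. A row lasts 1/12 s, in which the tool goes at most 41.7 mm and 7.16 degrees, less where a joint would pass 70% of its speed; a pose out of reach is approached as far as the arm can. A call with a number of a shift or a turn outside -1 to 1 is refused whole. A call with a gripper value outside its range is refused whole. The fingers move at their own pace and stop on an object; the grip force is fixed at half the most. Time passes only in rows, so rows that repeat a pose let the fingers close. It gives the time, the measured TCP pose, the force, the opening and the grip force at its end, in the units of the state.
- r.get_obs(): the state, without advancing time (a new reading comes with each control period).
- r.read_camera(name): name is "side" or "top"; returns a dict with "image" (420x560x3 uint8, blue, green, red), "intrinsics" (3x3 intrinsics, pixels), "dist" ([k1, k2, p1, p2, k3] as OpenCV has them; the pictures are not rectified), "world_from_camera" (4x4, takes a point from camera to world coordinates). Camera axes: x right, y up, looking along -z (the intrinsics and any distortion apply to the point x, -y, -z); pixel columns grow to the right and rows downward; lengths in m; the calibration is good to about 2 mm. A picture is of the moment at which its call begins. There is no depth.
- r.sign_off(): hands the job in; it is judged then, once.
The state is a dict: "time_s": time; "qpos": joint angles; "qd": joint speeds; "effort": joint torques, N m; "tcp_pos": TCP position; "tool_rot": TCP orientation; "contact_force": force on the tool from outside, world axes, zero at the start; "wrist_torque": the same for the moment, N m; "gripper_width": finger opening in m; "grip_force": force on a finger pad.
Only numpy, scipy, OpenCV 4.12 (cv2) and the standard library are available. Lean on these libraries where they do the work, as an engineer would, in place of code of your own. Each camera call takes 0.05 s, during which the arm holds its last target. There are 200 camera calls.

## Task

Prime the bench oiler: stand the oil bottle on its round sprung pad, press the bottle down until the pad is fully depressed, then let it come up again and leave the bottle standing upright on the pad. Then swing the ratchet lever exactly four clicks from its rest stop, never further than the fourth click, and finish while still holding it there by its upright handle: the lever springs home if it is let go. Leave the other things on the bench where they are.

Things in the scene. Friction and masses are not known exactly. Their poses are not given: they have to be found in the camera images.
- oil_bottle: The oil bottle, loose: plain white straight round bottle, 44 mm diameter and upright up to 84 mm, then a short shoulder and a black cap (24 mm diameter) with a stub spout, 110 mm tall in all; 130 to 230 g. Origin at the centre of its underside, z axis up along the bottle. Stands on the bench to the robot's right. Can be gripped round its straight body from above (about 65 mm up).
- oiler: The bench oiler, fixed to the bench: a low grey casting, 150 mm (its x) by 360 mm (its y) and 30 mm thick, raised to 57 mm under the ratchet. Origin at the centre of its underside. The sprung pad is at its -y end, the ratchet lever at its +y end. It is placed and turned differently each time (within about 0.3 rad).
- pad_top (a point): Centre of the top face of the sprung round pad (black rubber disc of 70 mm diameter, 52 mm above the bench when up). It moves down with the pad.
- pad (a joint): How far the sprung pad is pressed down, in m: 0 up, 0.010 fully depressed on its stop. The spring takes about 4 N to start and 11 N at the bottom; it carries the bottle's own weight without sinking.
- lever_axis (a point): Point on the upright axis of the ratchet lever, fixed on the oiler, 71 mm above the bench.
- lever_grip (a point): Middle of the lever's upright handle, 108 mm above the bench: a black round post 14 mm in diameter, from 84 to 128 mm above the bench, on the end of the lever 100 mm from its axis. The lever's flat arm and hub lie below 86 mm. Nothing stands within 60 mm of the handle above that height.
- lever (a joint): Angle of the ratchet lever in rad: 0 at its rest stop; grows as the lever swings clockwise seen from above (the handle goes towards +y, away from the pad). One click every 0.196 rad (32 teeth to a turn; 20 mm of handle travel): the brass pawl drops into the next gap in the ring of pins. The end stop is at 1.45 rad. Let go, it springs back to 0.
- lever_handle: The lever's upright black handle, a sleeve that spins freely on its post; origin at its middle, 106 mm above the bench. Felt here, the return spring pulls back with about 4 N; climbing a tooth adds some 2 to 3 N; past the crest the push falls to 1 or 2 N, and rises again to 4 N as the pawl lands at the bottom of the gap: that is a click.
- screwdriver: Bystander, loose: screwdriver with a red handle, about 200 mm long, lying.
- spanner: Bystander, loose: steel spanner, about 150 mm long, lying.
- needle_pack0: Bystander, loose: flat green needle pack 75 x 50 x 10 mm.
- needle_pack1: Bystander, loose: flat green needle pack 75 x 50 x 10 mm.
- foot: Bystander, loose: grey machine foot, 60 mm disc with an upright bolt, 50 mm tall.
- bellows: Bystander, loose: black rubber bellows, 44 mm diameter, 58 mm tall, standing.

How it is judged:
By the outcome, as a careful person would: the job done as asked, in the order asked, and still so for the second after the job is handed in, while the arm keeps its last pose, push and grip.
It also fails if it takes over 64 s, if anything falls off the work surface, if the arm or the gripper's body presses on something with over 40 N, if the wrist force passes 120 N, or if a joint passes its speed limit or range.

## Working session

There is one attempt and no reset: what is moved stays moved. The work goes in short steps, Python scripts to look and compute and a tool call to move; the robot and the scene stay as the last step left them, time stands still between calls to the robot, and variables do not carry over. Pictures are saved under pics/ and viewed, at most 10 in all, crops included, and the job is handed in when it is done.

Besides the shell and the picture viewer there is one more tool, called after ">>>" by a JSON object that holds its "fn" and its "kwargs", one argument or row to a line. send_rows: Moves the arm, as the interface text tells. Its arguments: {"type":"object","properties":{"moves":{"type":"array","items":{"type":"object","properties":{"dp":{"type":"array","items":{"type":"number","minimum":-1,"maximum":1}},"roll":{"type":"number","minimum":-1,"maximum":1},"claw":{"type":"number"}}}}},"required":["moves"]}

```bash
mkdir -p pics; ls
cat > h.py <<'E'
import numpy as np, cv2
from workcell import r
def snap(n,f):
    c=r.read_camera(n); cv2.imwrite(f,c['image']); np.savez(f[:-4]+'.npz',K=c['intrinsics'],d=c['dist'],T=c['world_from_camera'],im=c['image']); return c
def ray(f,uv):
    c=np.load(f[:-4]+'.npz'); p=cv2.undistortPoints(np.array([[uv]],float),c['K'],c['d'])[0,0]
    d=c['T'][:3,:3]@np.array([p[0],-p[1],-1]); return c['T'][:3,3],d
def atz(f,uv,z):
    o,d=ray(f,uv); return o+d*(z-o[2])/d[2]
def tri(l):
    A=np.zeros((3,3));b=np.zeros(3);R=[ray(*x) for x in l]
    for o,d in R:
        d=d/np.linalg.norm(d);P=np.eye(3)-np.outer(d,d);A+=P;b+=P@o
    x=np.linalg.solve(A,b); return x,[np.linalg.norm(np.cross(x-o,d/np.linalg.norm(d))) for o,d in R]
def proj(f,X):
    c=np.load(f[:-4]+'.npz');T=c['T'];X=np.atleast_2d(X);p=(X-T[:3,3])@T[:3,:3];p=p*[1,-1,-1]
    return cv2.projectPoints(p,np.zeros(3),np.zeros(3),c['K'],c['d'])[0][:,0]
E
python3 - <<'E'
from h import *
for n in('side','top'):
    c=snap(n,f'pics/{n}0.png'); print(n,c['world_from_camera'].round(3).tolist(),c['intrinsics'].round(0).tolist(),c['dist'])
print(r.get_obs())
E
```

```text
pics
side [[-0.938, 0.234, -0.257, 0.259], [-0.348, -0.63, 0.695, 0.673], [0.001, 0.741, 0.672, 0.818], [0.0, 0.0, 0.0, 1.0]] [[493.0, 0.0, 278.0], [0.0, 493.0, 213.0], [0.0, 0.0, 1.0]] [-0.0253051  0.         0.         0.         0.       ]
top [[-0.024, 0.996, -0.091, 0.441], [-1.0, -0.023, 0.02, -0.064], [0.017, 0.092, 0.996, 0.867], [0.0, 0.0, 0.0, 1.0]] [[383.0, 0.0, 269.0], [0.0, 383.0, 213.0], [0.0, 0.0, 1.0]] [-0.08194441  0.          0.          0.          0.        ]
{'time_s': 0.1, 'qpos': array([-1.30348766e+00,  4.94105871e-01,  1.34606809e+00,  1.43474717e-05,
        1.30250947e+00, -9.54760469e-02]), 'qd': array([-0.00143606, -0.00068745, -0.00292344, -0.00086386, -0.00037388,
       -0.00022581]), 'effort': array([ 1.86969330e-03, -8.80243564e+01, -3.82544589e+01,  7.08320900e-02,
        4.81129624e-02, -1.10207968e-04]), 'tcp_pos': array([ 0.22172949, -0.58397783,  0.2134077 ]), 'tool_rot': array([-3.14050816e+00, -1.17751987e-04,  3.62780842e-01]), 'contact_force': array([ 0.16590157, -0.1011489 , -0.16888823]), 'wrist_torque': array([ 0.0086925 , -0.04184743, -0.02417017]), 'grip_force': 0.0, 'gripper_width': 0.0914296884848366}
```

View pics/side0.png

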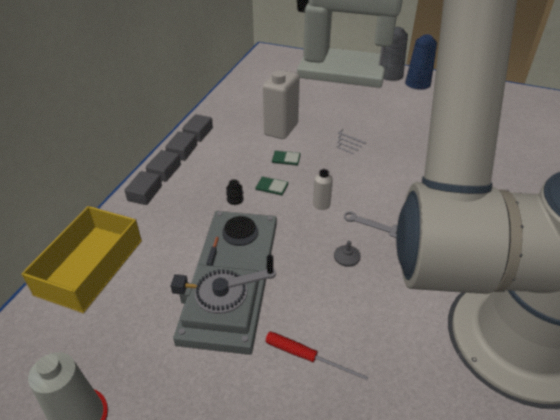

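View pics/top0.png

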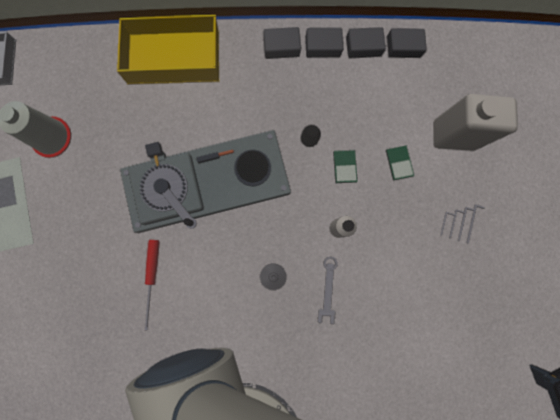

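Side view: bottle about (322,190), pad (240,230), lever hub (220,287), handle (270,264). Top view: cap (348,226), pad (253,167), hub (162,187), handle (188,222). I'll zoom in for precision.

Run:
```python
from h import *
s=cv2.imread('pics/side0.png');t=cv2.imread('pics/top0.png')
def cr(im,x,y,w,h,k):
    a=cv2.resize(im[y:y+h,x:x+w],None,fx=k,fy=k,interpolation=cv2.INTER_CUBIC); a=cv2.convertScaleAbs(a,alpha=1.3)
    for i in range(0,w,10): cv2.line(a,(i*k,0),(i*k,12 if (x+i)%50==0 else 5),(0,0,255),1)
    for i in range(0,h,10): cv2.line(a,(0,i*k),(12 if (y+i)%50==0 else 5,i*k),(0,0,255),1)
    return a
cv2.imwrite('pics/tc.png',cr(t,120,120,260,120,3))
cv2.imwrite('pics/sc.png',cr(s,170,160,180,190,3))
```

```text
(no output)
```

View pics/tc.png

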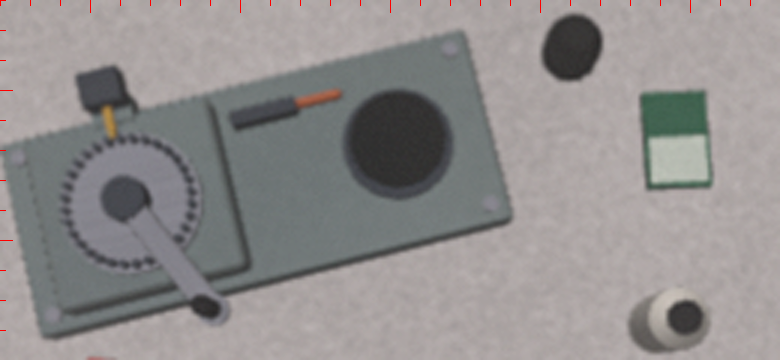

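View pics/sc.png

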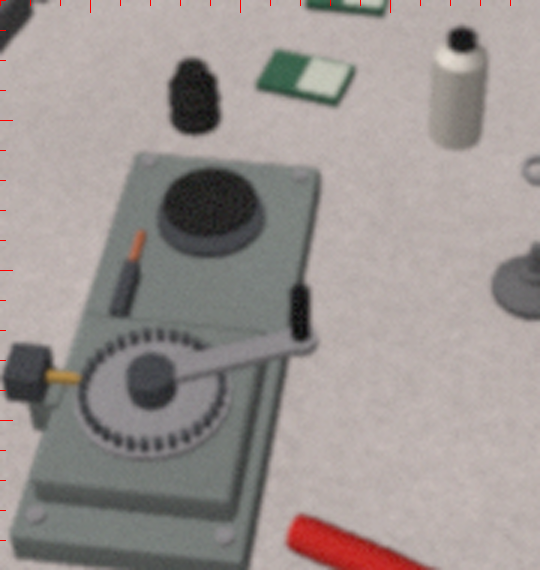

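Top view crop: pad disc centre (252.7,165.3), cap (348.3,225), handle top (187.7,221.7), hub (161.7,185). Side crop: pad (239.7,227), cap (323.7,171.3), handle top (269.7,256), hub top (220,281.7).

Run:
```python
from h import *
S,T='pics/side0.png','pics/top0.png'
for n,s,t in [('pad',(239.7,227),(252.7,165.3)),('cap',(323.7,171.3),(348.3,225)),('handletop',(269.7,256),(187.7,221.7)),('hub',(220,281.7),(161.7,185))]:
    x,e=tri([(S,s),(T,t)]); print(n,x.round(4),np.round(e,4))
c=np.array([atz(T,(120+a/3,120+b/3),.03) for a,b in [(463,33),(512,217),(45,337),(5,147)]]); print(c.round(3))
print('yaw',[np.arctan2(*(c[i]-c[j])[[1,0]]) for i,j in((0,1),(3,2),(3,0),(2,1))], c.mean(0))
# bottle base outline
print('bottle base',atz(T,(120+652/3,120+325/3),0.02))
```

```text
pad [ 0.6194 -0.048   0.0478] [0.0012 0.0012]
cap [ 0.4819 -0.2383  0.1051] [0.0007 0.0007]
handletop [0.4954 0.0791 0.1269] [0.0003 0.0003]
hub [0.5748 0.1402 0.0871] [0.0003 0.0003]
[[ 0.702 -0.097  0.03 ]
 [ 0.562 -0.13   0.03 ]
 [ 0.481  0.214  0.03 ]
 [ 0.623  0.246  0.03 ]]
yaw [np.float64(0.22786905896054638), np.float64(0.21920740319275678), np.float64(1.7961031320830252), np.float64(1.8010706728231416)] [0.59216982 0.05821368 0.03      ]
bottle base [ 0.48030496 -0.23256462  0.02      ]
```

```bash
cat >> h.py <<'E'
def dp(*P):
    from scipy.spatial.transform import Rotation as Ro
    o=r.get_obs(); R=Ro.from_euler('xyz',o['tool_rot']).as_matrix()
    print(o['time_s'],o['tcp_pos'].round(4),o['tool_rot'].round(4),o['contact_force'].round(1),round(o['gripper_width'],4),round(o['grip_force'],1))
    for p in P: print(p,'->',(R.T@(np.array(p)-o['tcp_pos'])/.3).round(4).tolist())
E
python3 - <<'E'
from h import *
S,T='pics/side0.png','pics/top0.png'
print('pad@.052',atz(S,(239.7,227),.052),atz(T,(252.7,165.3),.052)); print('cap',atz(S,(323.7,171.3),.11),atz(T,(348.3,225),.11))
print('shoulder z=.084 top', atz(T,(120+679/3,120+320/3),.084))
dp((.35,-.41,.20),(.4815,-.2375,.2),(.4815,-.2375,.046))
E
```

```text
pad@.052 [ 0.61609812 -0.04410236  0.052     ] [ 0.61965824 -0.04776256  0.052     ]
cap [ 0.47971877 -0.23218641  0.11      ] [ 0.48227834 -0.23702582  0.11      ]
shoulder z=.084 top [ 0.48034129 -0.23871279  0.084     ]
0.1 [ 0.2217 -0.584   0.2134] [-3.1405e+00 -1.0000e-04  3.6280e-01] [ 0.2 -0.1 -0.2] 0.0914 0.0
(0.35, -0.41, 0.2) -> [0.6055, -0.3904, 0.0452]
(0.4815, -0.2375, 0.2) -> [1.2194, -0.7724, 0.0457]
(0.4815, -0.2375, 0.046) -> [1.2193, -0.7719, 0.559]
```

>>> {"fn": "send_rows", "kwargs": {
  "moves": [
    {"dp": [0.12,-0.08,0.01],"roll": 0,"claw": 1},
    {"dp": [0.24,-0.16,0.02],"roll": 0,"claw": 1},
    {"dp": [0.36,-0.23,0.03],"roll": 0,"claw": 1},
    {"dp": [0.48,-0.31,0.04],"roll": 0,"claw": 1},
    {"dp": [0.6,-0.39,0.045],"roll": 0,"claw": 1},
    {"dp": [0.72,-0.46,0.045],"roll": 0,"claw": 1},
    {"dp": [0.84,-0.54,0.045],"roll": 0,"claw": 1},
    {"dp": [0.94,-0.61,0.045],"roll": 0,"claw": 1},
    {"dp": [1.0,-0.65,0.045],"roll": 0,"claw": 1},
    {"dp": [1.0,-0.65,0.045],"roll": 0,"claw": 1}
  ]
}}

```text
time_s: 0.93
tcp_pos: [0.4351, -0.2916, 0.2003]
tool_rot: [-3.14, -0.001, 0.366]
contact_force: [-0.2, 0.0, 0.5]
gripper_width: 0.0913
grip_force: 0.0
```

```bash
python3 -c "
from h import *
dp((.481,-.2365,.2),(.481,-.2365,.046))"
```

```text
0.9333 [ 0.4351 -0.2916  0.2003] [-3.1404e+00 -6.0000e-04  3.6650e-01] [-0.2  0.   0.5] 0.0913 0.0
(0.481, -0.2365, 0.2) -> [0.2087, -0.1165, 0.0011]
(0.481, -0.2365, 0.046) -> [0.2084, -0.1158, 0.5145]
```

>>> {"fn": "send_rows", "kwargs": {
  "moves": [
    {"dp": [0.1,-0.055,0],"roll": 0,"claw": 1},
    {"dp": [0.2,-0.11,0],"roll": 0,"claw": 1},
    {"dp": [0.209,-0.116,0.05],"roll": 0,"claw": 1},
    {"dp": [0.209,-0.116,0.13],"roll": 0,"claw": 1},
    {"dp": [0.209,-0.116,0.21],"roll": 0,"claw": 1},
    {"dp": [0.209,-0.116,0.29],"roll": 0,"claw": 1},
    {"dp": [0.209,-0.116,0.37],"roll": 0,"claw": 1},
    {"dp": [0.209,-0.116,0.44],"roll": 0,"claw": 1},
    {"dp": [0.209,-0.116,0.49],"roll": 0,"claw": 1},
    {"dp": [0.209,-0.116,0.512],"roll": 0,"claw": 1},
    {"dp": [0.209,-0.116,0.512],"roll": 0,"claw": 1},
    {"dp": [0.209,-0.116,0.512],"roll": 0,"claw": 1}
  ]
}}

```text
time_s: 1.93
tcp_pos: [0.4794, -0.241, 0.0471]
tool_rot: [-3.142, 0.0, 0.363]
contact_force: [0.2, 0.3, 1.1]
gripper_width: 0.0914
grip_force: 0.0
```

>>> {"fn": "send_rows", "kwargs": {
  "moves": [
    {"dp": [0,0,0],"roll": 0,"claw": 0.6},
    {"dp": [0,0,0],"roll": 0,"claw": 0.5},
    {"dp": [0,0,0],"roll": 0,"claw": 0.4},
    {"dp": [0,0,0],"roll": 0,"claw": 0.3},
    {"dp": [0,0,0],"roll": 0,"claw": 0.3},
    {"dp": [0,0,0],"roll": 0,"claw": 0.3},
    {"dp": [0,0,0],"roll": 0,"claw": 0.3},
    {"dp": [0,0,0],"roll": 0,"claw": 0.3}
  ]
}}

```text
time_s: 2.6
tcp_pos: [0.4793, -0.2407, 0.0468]
tool_rot: [-3.141, 0.0, 0.363]
contact_force: [0.1, 0.4, 0.8]
gripper_width: 0.0437
grip_force: 29.9
```

Run:
```python
from h import *
dp((.618,-.046,.2),(.618,-.046,.102))
a=snap('side','pics/s1.png')['image'];b=snap('top','pics/t1.png')['image']
f=lambda i:cv2.resize(i,None,fx=2.9,fy=2.9)
cv2.imwrite('pics/v1.png',np.hstack([f(a[120:260,230:365]),f(b[160:300,280:415])]))
```

```text
2.6 [ 0.4793 -0.2407  0.0468] [-3.1414e+00  1.0000e-04  3.6280e-01] [0.1 0.4 0.8] 0.0437 29.9
(0.618, -0.046, 0.2) -> [0.6626, -0.4427, -0.5106]
(0.618, -0.046, 0.102) -> [0.6626, -0.4426, -0.184]
```

View pics/v1.png

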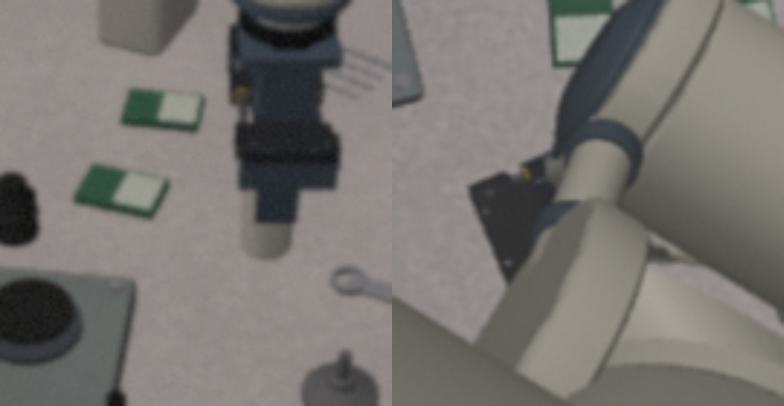

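Bottle is gripped (43.7 mm opening, 30 N). Lift and carry.

>>> {"fn": "send_rows", "kwargs": {
  "moves": [
    {"dp": [0,0,-0.05],"roll": 0,"claw": 0.3},
    {"dp": [0,0,-0.13],"roll": 0,"claw": 0.3},
    {"dp": [0,0,-0.23],"roll": 0,"claw": 0.3},
    {"dp": [0,0,-0.33],"roll": 0,"claw": 0.3},
    {"dp": [0,0,-0.4],"roll": 0,"claw": 0.3},
    {"dp": [0.07,-0.05,-0.4],"roll": 0,"claw": 0.3},
    {"dp": [0.16,-0.11,-0.4],"roll": 0,"claw": 0.3},
    {"dp": [0.26,-0.18,-0.4],"roll": 0,"claw": 0.3},
    {"dp": [0.36,-0.25,-0.4],"roll": 0,"claw": 0.3},
    {"dp": [0.46,-0.31,-0.4],"roll": 0,"claw": 0.3},
    {"dp": [0.56,-0.38,-0.4],"roll": 0,"claw": 0.3},
    {"dp": [0.62,-0.42,-0.4],"roll": 0,"claw": 0.3}
  ]
}}

```text
time_s: 3.7
tcp_pos: [0.61, -0.0539, 0.1666]
tool_rot: [-3.141, -0.0, 0.364]
contact_force: [-0.1, -0.2, -3.4]
gripper_width: 0.0436
grip_force: 29.9
```

>>> {"fn": "send_rows", "kwargs": {
  "moves": [
    {"dp": [0,0,0],"roll": 0,"claw": 0.3},
    {"dp": [0,0,0],"roll": 0,"claw": 0.3}
  ]
}}

```text
time_s: 3.87
tcp_pos: [0.6087, -0.0559, 0.1663]
tool_rot: [-3.141, 0.001, 0.365]
contact_force: [0.2, 0.2, -2.4]
gripper_width: 0.0436
grip_force: 29.9
```

Run:
```python
from h import *
dp((.616,-.047,.115),(.616,-.047,.101))
S='pics/s2.png';a=snap('side',S)['image']
cv2.imwrite('pics/v2.png',cv2.resize(a[100:290,150:350],None,fx=3,fy=3))
```

```text
3.8667 [ 0.6087 -0.0559  0.1663] [-3.1413e+00  7.0000e-04  3.6480e-01] [ 0.2  0.2 -2.4] 0.0436 29.9
(0.616, -0.047, 0.115) -> [0.0335, -0.0189, 0.1711]
(0.616, -0.047, 0.101) -> [0.0336, -0.0189, 0.2178]
```

View pics/v2.png

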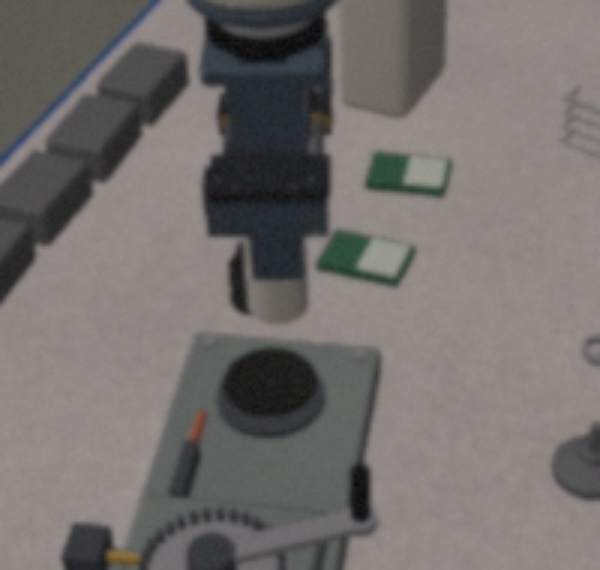

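Run:
```python
from h import *
S='pics/s2.png';g=r.get_obs()['tcp_pos']
print(proj(S,[g+[0,0,.019],g,g+[0,0,-.047]]), proj(S,[[.618,-.046,.052],[.616,-.047,.052],[.62,-.048,.052]]))
```

```text
[[242.34078795 177.485685  ]
 [242.77740523 184.63011068]
 [243.8141622  201.57114544]] [[239.2622798  226.24527636]
 [240.25934237 226.17112582]
 [238.80432685 225.4529866 ]]
```

>>> {"fn": "send_rows", "kwargs": {
  "moves": [
    {"dp": [0.028,-0.019,0],"roll": 0,"claw": 0.3},
    {"dp": [0.028,-0.019,0.06],"roll": 0,"claw": 0.3},
    {"dp": [0.028,-0.019,0.12],"roll": 0,"claw": 0.3},
    {"dp": [0.028,-0.019,0.16],"roll": 0,"claw": 0.3},
    {"dp": [0.028,-0.019,0.19],"roll": 0,"claw": 0.3},
    {"dp": [0.028,-0.019,0.21],"roll": 0,"claw": 0.3},
    {"dp": [0.028,-0.019,0.21],"roll": 0,"claw": 0.3},
    {"dp": [0.028,-0.019,0.21],"roll": 0,"claw": 0.3}
  ]
}}

```text
time_s: 4.58
tcp_pos: [0.6144, -0.0489, 0.1041]
tool_rot: [3.142, -0.0, 0.362]
contact_force: [0.4, -0.2, -1.2]
gripper_width: 0.0435
grip_force: 29.9
```

>>> {"fn": "send_rows", "kwargs": {
  "moves": [
    {"dp": [0,0,0.003],"roll": 0,"claw": 0.3},
    {"dp": [0,0,0.007],"roll": 0,"claw": 0.3},
    {"dp": [0,0,0.01],"roll": 0,"claw": 0.3},
    {"dp": [0,0,0.013],"roll": 0,"claw": 0.3},
    {"dp": [0,0,0.017],"roll": 0,"claw": 0.3},
    {"dp": [0,0,0.02],"roll": 0,"claw": 0.3},
    {"dp": [0,0,0.02],"roll": 0,"claw": 0.3}
  ]
}}

```text
time_s: 5.17
tcp_pos: [0.6145, -0.0486, 0.0979]
tool_rot: [3.141, -0.0, 0.363]
contact_force: [-0.4, 0.2, 2.0]
gripper_width: 0.0436
grip_force: 29.9
```

>>> {"fn": "send_rows", "kwargs": {
  "moves": [
    {"dp": [0,0,0.005],"roll": 0,"claw": 0.3},
    {"dp": [0,0,0.01],"roll": 0,"claw": 0.3},
    {"dp": [0,0,0.015],"roll": 0,"claw": 0.3},
    {"dp": [0,0,0.02],"roll": 0,"claw": 0.3},
    {"dp": [0,0,0.025],"roll": 0,"claw": 0.3},
    {"dp": [0,0,0.028],"roll": 0,"claw": 0.3},
    {"dp": [0,0,0.028],"roll": 0,"claw": 0.3}
  ]
}}

```text
time_s: 5.75
tcp_pos: [0.6146, -0.0486, 0.0895]
tool_rot: [3.141, -0.0, 0.363]
contact_force: [-1.5, 0.8, 8.3]
gripper_width: 0.0434
grip_force: 29.9
```

>>> {"fn": "send_rows", "kwargs": {
  "moves": [
    {"dp": [0,0,0.003],"roll": 0,"claw": 0.3},
    {"dp": [0,0,0.005],"roll": 0,"claw": 0.3},
    {"dp": [0,0,0.005],"roll": 0,"claw": 0.3},
    {"dp": [0,0,0.005],"roll": 0,"claw": 0.3}
  ]
}}

```text
time_s: 6.08
tcp_pos: [0.6146, -0.0484, 0.0885]
tool_rot: [3.141, -0.001, 0.363]
contact_force: [-3.3, 2.7, 12.0]
gripper_width: 0.0434
grip_force: 30.0
```

>>> {"fn": "send_rows", "kwargs": {
  "moves": [
    {"dp": [0,0,0.003],"roll": 0,"claw": 0.3},
    {"dp": [0,0,0.005],"roll": 0,"claw": 0.3},
    {"dp": [0,0,0.005],"roll": 0,"claw": 0.3},
    {"dp": [0,0,0.005],"roll": 0,"claw": 0.3}
  ]
}}

```text
time_s: 6.42
tcp_pos: [0.6148, -0.0481, 0.0881]
tool_rot: [3.142, -0.002, 0.363]
contact_force: [-7.4, 7.3, 29.6]
gripper_width: 0.043
grip_force: 30.1
```

>>> {"fn": "send_rows", "kwargs": {
  "moves": [
    {"dp": [0,0,-0.006],"roll": 0,"claw": 0.3},
    {"dp": [0,0,-0.012],"roll": 0,"claw": 0.3},
    {"dp": [0,0,-0.018],"roll": 0,"claw": 0.3},
    {"dp": [0,0,-0.024],"roll": 0,"claw": 0.3},
    {"dp": [0,0,-0.03],"roll": 0,"claw": 0.3},
    {"dp": [0,0,-0.035],"roll": 0,"claw": 0.3},
    {"dp": [0,0,-0.038],"roll": 0,"claw": 0.3},
    {"dp": [0,0,-0.038],"roll": 0,"claw": 0.3},
    {"dp": [0,0,-0.038],"roll": 0,"claw": 0.3}
  ]
}}

```text
time_s: 7.17
tcp_pos: [0.6144, -0.0487, 0.0977]
tool_rot: [-3.142, 0.0, 0.363]
contact_force: [-0.4, 1.9, 1.3]
gripper_width: 0.0434
grip_force: 30.0
```

>>> {"fn": "send_rows", "kwargs": {
  "moves": [
    {"dp": [0,0,0],"roll": 0,"claw": 0.48},
    {"dp": [0,0,0],"roll": 0,"claw": 0.5},
    {"dp": [0,0,0],"roll": 0,"claw": 0.53},
    {"dp": [0,0,0],"roll": 0,"claw": 0.6},
    {"dp": [0,0,0],"roll": 0,"claw": 0.7},
    {"dp": [0,0,0],"roll": 0,"claw": 0.85},
    {"dp": [0,0,0],"roll": 0,"claw": 1},
    {"dp": [0,0,0],"roll": 0,"claw": 1},
    {"dp": [0,0,0],"roll": 0,"claw": 1}
  ]
}}

```text
time_s: 7.92
tcp_pos: [0.6144, -0.0486, 0.0978]
tool_rot: [3.142, 0.0, 0.363]
contact_force: [-0.7, -0.1, 0.5]
gripper_width: 0.0849
grip_force: 0.0
```

>>> {"fn": "send_rows", "kwargs": {
  "moves": [
    {"dp": [0,0,-0.03],"roll": 0,"claw": 1},
    {"dp": [0,0,-0.1],"roll": 0,"claw": 1},
    {"dp": [0,0,-0.18],"roll": 0,"claw": 1},
    {"dp": [0,0,-0.26],"roll": 0,"claw": 1},
    {"dp": [0,0,-0.34],"roll": 0,"claw": 1},
    {"dp": [0,0,-0.38],"roll": 0,"claw": 1},
    {"dp": [0,0,-0.4],"roll": 0,"claw": 1},
    {"dp": [0,0,-0.4],"roll": 0,"claw": 1}
  ]
}}

```text
time_s: 8.58
tcp_pos: [0.6149, -0.0487, 0.2195]
tool_rot: [3.14, -0.002, 0.363]
contact_force: [1.0, -0.8, -0.2]
gripper_width: 0.0913
grip_force: 0.0
```

Run:
```python
from h import *
dp((.4954,.0791,.218))
S='pics/s3.png';a=snap('side',S)['image']
cv2.imwrite('pics/v3.png',cv2.resize(a[100:290,150:350],None,fx=3,fy=3))
```

```text
8.5833 [ 0.6149 -0.0487  0.2195] [ 3.1403e+00 -2.2000e-03  3.6280e-01] [ 1.  -0.8 -0.2] 0.0913 0.0
(0.4954, 0.0791, 0.218) -> [-0.2213, -0.5398, 0.0039]
```

View pics/v3.png

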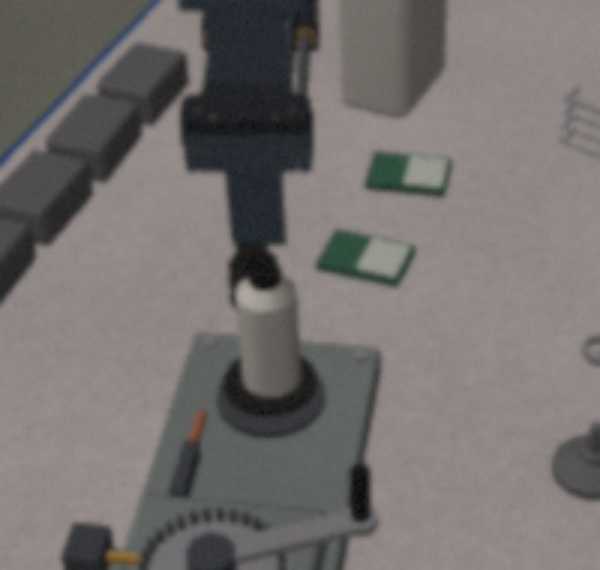

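Bottle stands centred on the pad, which is up. Move to the handle.

>>> {"fn": "send_rows", "kwargs": {
  "moves": [
    {"dp": [-0.04,-0.1,0],"roll": 0,"claw": 1},
    {"dp": [-0.09,-0.21,0],"roll": 0,"claw": 1},
    {"dp": [-0.13,-0.32,0],"roll": 0,"claw": 1},
    {"dp": [-0.17,-0.42,0],"roll": 0,"claw": 1},
    {"dp": [-0.2,-0.49,0],"roll": 0,"claw": 1},
    {"dp": [-0.215,-0.525,0],"roll": 0,"claw": 1},
    {"dp": [-0.221,-0.54,0],"roll": 0,"claw": 1},
    {"dp": [-0.221,-0.54,0],"roll": 0,"claw": 1},
    {"dp": [-0.221,-0.54,0],"roll": 0,"claw": 1}
  ]
}}

```text
time_s: 9.38
tcp_pos: [0.4956, 0.0787, 0.2176]
tool_rot: [3.141, -0.0, 0.363]
contact_force: [-0.0, -0.1, 0.8]
gripper_width: 0.0912
grip_force: 0.0
```

Run:
```python
from h import *
dp((.4954,.0791,.095))
S='pics/s4.png';a=snap('side',S)['image']
cv2.imwrite('pics/v4.png',cv2.resize(a[170:320,190:340],None,fx=4,fy=4))
```

```text
9.3833 [0.4956 0.0787 0.2176] [ 3.1413 -0.      0.3627] [-0.  -0.1  0.8] 0.0912 0.0
(0.4954, 0.0791, 0.095) -> [-0.0003, -0.0015, 0.4086]
```

View pics/v4.png

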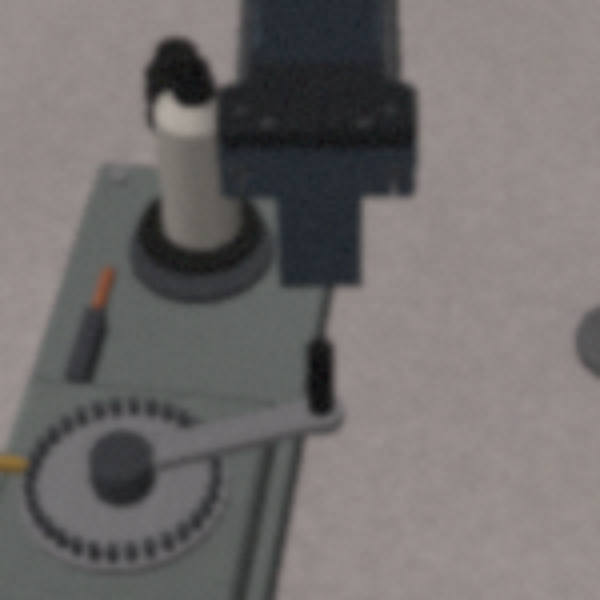

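Finger centre (320) lines up with the handle (319). Descend and close.

>>> {"fn": "send_rows", "kwargs": {
  "moves": [
    {"dp": [0,0,0.08],"roll": 0,"claw": 1},
    {"dp": [0,0,0.18],"roll": 0,"claw": 1},
    {"dp": [0,0,0.28],"roll": 0,"claw": 1},
    {"dp": [0,0,0.35],"roll": 0,"claw": 1},
    {"dp": [0,0,0.39],"roll": 0,"claw": 1},
    {"dp": [0,0,0.407],"roll": 0,"claw": 1},
    {"dp": [0,0,0.407],"roll": 0,"claw": 1},
    {"dp": [0,0,0.407],"roll": 0,"claw": 1}
  ]
}}

```text
time_s: 10.1
tcp_pos: [0.4956, 0.0789, 0.096]
tool_rot: [3.141, -0.0, 0.362]
contact_force: [0.2, 0.5, -0.4]
gripper_width: 0.0913
grip_force: 0.0
```

>>> {"fn": "send_rows", "kwargs": {
  "moves": [
    {"dp": [0,0,0],"roll": 0,"claw": 0.6},
    {"dp": [0,0,0],"roll": 0,"claw": 0.5},
    {"dp": [0,0,0],"roll": 0,"claw": 0.4},
    {"dp": [0,0,0],"roll": 0,"claw": 0.3},
    {"dp": [0,0,0],"roll": 0,"claw": 0.2},
    {"dp": [0,0,0],"roll": 0,"claw": 0.1},
    {"dp": [0,0,0],"roll": 0,"claw": 0},
    {"dp": [0,0,0],"roll": 0,"claw": 0},
    {"dp": [0,0,0],"roll": 0,"claw": 0},
    {"dp": [0,0,0],"roll": 0,"claw": 0}
  ]
}}

```text
time_s: 10.93
tcp_pos: [0.4949, 0.0793, 0.0957]
tool_rot: [-3.142, 0.0, 0.363]
contact_force: [-0.3, 0.1, -0.2]
gripper_width: 0.0273
grip_force: 0.0
```

>>> {"fn": "send_rows", "kwargs": {
  "moves": [
    {"dp": [0,0,0],"roll": 0,"claw": 0},
    {"dp": [0,0,0],"roll": 0,"claw": 0},
    {"dp": [0,0,0],"roll": 0,"claw": 0},
    {"dp": [0,0,0],"roll": 0,"claw": 0},
    {"dp": [0,0,0],"roll": 0,"claw": 0}
  ]
}}

```text
time_s: 11.35
tcp_pos: [0.4938, 0.0809, 0.0955]
tool_rot: [-3.139, 0.001, 0.362]
contact_force: [-4.1, 18.4, 1.3]
gripper_width: 0.0134
grip_force: 30.0
```

Run:
```python
from h import *
# axis & handle angle from measured pts; arc targets for clicks
ax=np.array([.5748,.1402]); t=r.get_obs()['tcp_pos']; v=t[:2]-ax; print(np.hypot(*v))
P=[]
for k in np.arange(.25,4.26,.25):
    a=-.196*k; c,s=np.cos(a),np.sin(a); q=ax+np.array([c*v[0]-s*v[1],s*v[0]+c*v[1]])*.1/np.hypot(*v); P.append((round(q[0],4),round(q[1],4),round(t[2],4)))
dp(*P)
```

```text
0.1003961618256233
11.35 [0.4938 0.0809 0.0955] [-3.1387e+00  9.0000e-04  3.6220e-01] [-4.1 18.4  1.3] 0.0134 30.0
(np.float64(0.4913), np.float64(0.0851), np.float64(0.0955)) -> [-0.0028, -0.0162, 0.0001]
(np.float64(0.4887), np.float64(0.0893), np.float64(0.0955)) -> [-0.006, -0.0323, 0.0001]
(np.float64(0.4863), np.float64(0.0935), np.float64(0.0955)) -> [-0.0085, -0.0483, 0.0002]
(np.float64(0.4842), np.float64(0.0979), np.float64(0.0955)) -> [-0.0098, -0.0645, 0.0002]
(np.float64(0.4822), np.float64(0.1024), np.float64(0.0955)) -> [-0.0108, -0.0809, 0.0003]
(np.float64(0.4805), np.float64(0.107), np.float64(0.0955)) -> [-0.0106, -0.0972, 0.0003]
(np.float64(0.479), np.float64(0.1117), np.float64(0.0955)) -> [-0.0098, -0.1136, 0.0004]
(np.float64(0.4777), np.float64(0.1164), np.float64(0.0955)) -> [-0.0083, -0.1298, 0.0004]
(np.float64(0.4766), np.float64(0.1212), np.float64(0.0955)) -> [-0.006, -0.1461, 0.0004]
(np.float64(0.4758), np.float64(0.126), np.float64(0.0955)) -> [-0.0028, -0.162, 0.0005]
(np.float64(0.4752), np.float64(0.1309), np.float64(0.0955)) -> [0.0011, -0.178, 0.0005]
(np.float64(0.4749), np.float64(0.1358), np.float64(0.0955)) -> [0.0059, -0.1936, 0.0006]
(np.float64(0.4748), np.float64(0.1407), np.float64(0.0955)) -> [0.0114, -0.209, 0.0006]
(np.float64(0.4749), np.float64(0.1456), np.float64(0.0955)) -> [0.0175, -0.2241, 0.0007]
(np.float64(0.4753), np.float64(0.1504), np.float64(0.0955)) -> [0.0244, -0.2386, 0.0007]
(np.float64(0.4759), np.float64(0.1553), np.float64(0.0955)) -> [0.0321, -0.2532, 0.0007]
(np.float64(0.4768), np.float64(0.1601), np.float64(0.0955)) -> [0.0406, -0.2671, 0.0008]
```

>>> {"fn": "send_rows", "kwargs": {
  "moves": [
    {"dp": [-0.003,-0.012,0],"roll": 0,"claw": 0},
    {"dp": [-0.005,-0.023,0],"roll": 0,"claw": 0},
    {"dp": [-0.005,-0.023,0],"roll": 0,"claw": 0},
    {"dp": [-0.005,-0.023,0],"roll": 0,"claw": 0}
  ]
}}

```text
time_s: 11.68
tcp_pos: [0.4911, 0.085, 0.0958]
tool_rot: [3.141, -0.0, 0.363]
contact_force: [0.3, -5.3, 0.2]
gripper_width: 0.0133
grip_force: 30.0
```

>>> {"fn": "send_rows", "kwargs": {
  "moves": [
    {"dp": [-0.0015,-0.008,0],"roll": 0,"claw": 0},
    {"dp": [-0.003,-0.016,0],"roll": 0,"claw": 0},
    {"dp": [-0.003,-0.016,0],"roll": 0,"claw": 0},
    {"dp": [-0.003,-0.016,0],"roll": 0,"claw": 0}
  ]
}}

```text
time_s: 12.02
tcp_pos: [0.4883, 0.0891, 0.0957]
tool_rot: [3.141, 0.001, 0.363]
contact_force: [-1.5, -4.7, 1.5]
gripper_width: 0.0131
grip_force: 30.0
```

>>> {"fn": "send_rows", "kwargs": {
  "moves": [
    {"dp": [-0.0012,-0.008,0],"roll": 0,"claw": 0},
    {"dp": [-0.0025,-0.016,0],"roll": 0,"claw": 0},
    {"dp": [-0.0025,-0.016,0],"roll": 0,"claw": 0},
    {"dp": [-0.0025,-0.016,0],"roll": 0,"claw": 0}
  ]
}}

```text
time_s: 12.35
tcp_pos: [0.4856, 0.0934, 0.0957]
tool_rot: [-3.142, 0.001, 0.363]
contact_force: [-3.2, -4.4, 2.0]
gripper_width: 0.0134
grip_force: 30.0
```

>>> {"fn": "send_rows", "kwargs": {
  "moves": [
    {"dp": [-0.0008,-0.008,0],"roll": 0,"claw": 0},
    {"dp": [-0.0015,-0.016,0],"roll": 0,"claw": 0},
    {"dp": [-0.0015,-0.016,0],"roll": 0,"claw": 0},
    {"dp": [-0.0015,-0.016,0],"roll": 0,"claw": 0}
  ]
}}

```text
time_s: 12.68
tcp_pos: [0.4833, 0.0977, 0.0956]
tool_rot: [-3.141, 0.001, 0.363]
contact_force: [-3.8, -4.4, 3.9]
gripper_width: 0.0131
grip_force: 30.0
```

>>> {"fn": "send_rows", "kwargs": {
  "moves": [
    {"dp": [-0.0005,-0.008,0],"roll": 0,"claw": 0},
    {"dp": [-0.001,-0.0165,0],"roll": 0,"claw": 0},
    {"dp": [-0.001,-0.0165,0],"roll": 0,"claw": 0},
    {"dp": [-0.001,-0.0165,0],"roll": 0,"claw": 0}
  ]
}}

```text
time_s: 13.02
tcp_pos: [0.4813, 0.102, 0.0957]
tool_rot: [3.141, 0.001, 0.363]
contact_force: [-4.9, -6.6, 5.2]
gripper_width: 0.0133
grip_force: 30.0
```

>>> {"fn": "send_rows", "kwargs": {
  "moves": [
    {"dp": [0,-0.008,0],"roll": 0,"claw": 0},
    {"dp": [0,-0.0165,0],"roll": 0,"claw": 0},
    {"dp": [0,-0.0165,0],"roll": 0,"claw": 0},
    {"dp": [0,-0.0165,0],"roll": 0,"claw": 0}
  ]
}}

```text
time_s: 13.35
tcp_pos: [0.4792, 0.1067, 0.0956]
tool_rot: [-3.141, 0.002, 0.363]
contact_force: [-5.0, -6.2, 5.3]
gripper_width: 0.0135
grip_force: 30.0
```

>>> {"fn": "send_rows", "kwargs": {
  "moves": [
    {"dp": [0.0005,-0.008,0],"roll": 0,"claw": 0},
    {"dp": [0.001,-0.0165,0],"roll": 0,"claw": 0},
    {"dp": [0.001,-0.0165,0],"roll": 0,"claw": 0},
    {"dp": [0.001,-0.0165,0],"roll": 0,"claw": 0}
  ]
}}

```text
time_s: 13.68
tcp_pos: [0.4775, 0.1116, 0.0956]
tool_rot: [-3.141, 0.002, 0.363]
contact_force: [-7.4, -4.9, 6.6]
gripper_width: 0.0133
grip_force: 30.0
```

>>> {"fn": "send_rows", "kwargs": {
  "moves": [
    {"dp": [0.0008,-0.008,0],"roll": 0,"claw": 0},
    {"dp": [0.0015,-0.0165,0],"roll": 0,"claw": 0},
    {"dp": [0.0015,-0.0165,0],"roll": 0,"claw": 0},
    {"dp": [0.0015,-0.0165,0],"roll": 0,"claw": 0}
  ]
}}

```text
time_s: 14.02
tcp_pos: [0.476, 0.1163, 0.0956]
tool_rot: [-3.141, 0.003, 0.363]
contact_force: [-7.6, -4.9, 6.3]
gripper_width: 0.0131
grip_force: 30.0
```

>>> {"fn": "send_rows", "kwargs": {
  "moves": [
    {"dp": [-0.003,0,0],"roll": 0,"claw": 0},
    {"dp": [-0.003,0,0],"roll": 0,"claw": 0},
    {"dp": [-0.003,0,0],"roll": 0,"claw": 0}
  ]
}}

```text
time_s: 14.27
tcp_pos: [0.4761, 0.1161, 0.0956]
tool_rot: [-3.141, 0.001, 0.363]
contact_force: [-4.1, -3.7, 3.8]
gripper_width: 0.0133
grip_force: 30.0
```

>>> {"fn": "send_rows", "kwargs": {
  "moves": [
    {"dp": [0.001,-0.008,0],"roll": 0,"claw": 0},
    {"dp": [0.001,-0.008,0],"roll": 0,"claw": 0},
    {"dp": [0.001,-0.008,0],"roll": 0,"claw": 0}
  ]
}}

```text
time_s: 14.52
tcp_pos: [0.4754, 0.1183, 0.0956]
tool_rot: [3.141, 0.001, 0.363]
contact_force: [-3.7, -7.4, 3.3]
gripper_width: 0.0138
grip_force: 30.0
```

>>> {"fn": "send_rows", "kwargs": {
  "moves": [
    {"dp": [0.001,-0.008,0],"roll": 0,"claw": 0},
    {"dp": [0.001,-0.008,0],"roll": 0,"claw": 0},
    {"dp": [0.001,-0.008,0],"roll": 0,"claw": 0}
  ]
}}

```text
time_s: 14.77
tcp_pos: [0.4749, 0.1207, 0.0956]
tool_rot: [3.142, 0.001, 0.363]
contact_force: [-4.7, -5.4, 4.2]
gripper_width: 0.0135
grip_force: 30.0
```

>>> {"fn": "send_rows", "kwargs": {
  "moves": [
    {"dp": [0.0015,-0.008,0],"roll": 0,"claw": 0},
    {"dp": [0.0015,-0.008,0],"roll": 0,"claw": 0},
    {"dp": [0.0015,-0.008,0],"roll": 0,"claw": 0}
  ]
}}

```text
time_s: 15.02
tcp_pos: [0.4743, 0.1231, 0.0956]
tool_rot: [-3.141, 0.001, 0.363]
contact_force: [-5.7, -5.3, 4.9]
gripper_width: 0.0134
grip_force: 30.0
```

>>> {"fn": "send_rows", "kwargs": {
  "moves": [
    {"dp": [0.0015,-0.008,0],"roll": 0,"claw": 0},
    {"dp": [0.0015,-0.008,0],"roll": 0,"claw": 0},
    {"dp": [0.0015,-0.008,0],"roll": 0,"claw": 0}
  ]
}}

```text
time_s: 15.27
tcp_pos: [0.4739, 0.1256, 0.0956]
tool_rot: [-3.141, 0.001, 0.363]
contact_force: [-5.1, -4.1, 6.0]
gripper_width: 0.0136
grip_force: 30.0
```

>>> {"fn": "send_rows", "kwargs": {
  "moves": [
    {"dp": [0.002,-0.008,0],"roll": 0,"claw": 0},
    {"dp": [0.002,-0.008,0],"roll": 0,"claw": 0},
    {"dp": [0.002,-0.008,0],"roll": 0,"claw": 0}
  ]
}}

```text
time_s: 15.52
tcp_pos: [0.4734, 0.1281, 0.0956]
tool_rot: [-3.141, 0.002, 0.363]
contact_force: [-5.8, -3.7, 4.5]
gripper_width: 0.0132
grip_force: 30.0
```

>>> {"fn": "send_rows", "kwargs": {
  "moves": [
    {"dp": [0.002,-0.008,0],"roll": 0,"claw": 0},
    {"dp": [0.002,-0.008,0],"roll": 0,"claw": 0},
    {"dp": [0.002,-0.008,0],"roll": 0,"claw": 0}
  ]
}}

```text
time_s: 15.77
tcp_pos: [0.473, 0.1306, 0.0956]
tool_rot: [-3.141, 0.002, 0.363]
contact_force: [-6.4, -3.7, 4.9]
gripper_width: 0.0136
grip_force: 30.0
```

>>> {"fn": "send_rows", "kwargs": {
  "moves": [
    {"dp": [0.0025,-0.008,0],"roll": 0,"claw": 0},
    {"dp": [0.0025,-0.008,0],"roll": 0,"claw": 0},
    {"dp": [0.0025,-0.008,0],"roll": 0,"claw": 0}
  ]
}}

```text
time_s: 16.02
tcp_pos: [0.4728, 0.1334, 0.0956]
tool_rot: [-3.141, 0.002, 0.363]
contact_force: [-6.3, 1.2, 6.4]
gripper_width: 0.0132
grip_force: 30.0
```

>>> {"fn": "send_rows", "kwargs": {
  "moves": [
    {"dp": [0.0025,-0.008,0],"roll": 0,"claw": 0},
    {"dp": [0.0025,-0.008,0],"roll": 0,"claw": 0},
    {"dp": [0.0025,-0.008,0],"roll": 0,"claw": 0}
  ]
}}

```text
time_s: 16.27
tcp_pos: [0.4726, 0.1356, 0.0956]
tool_rot: [-3.141, 0.002, 0.363]
contact_force: [-7.6, -3.5, 6.4]
gripper_width: 0.0133
grip_force: 30.0
```

Third click is clear: the push dropped at y=.1334 and recovered at .1356, where the chord from rest gives θ≈0.596. Continue to the fourth.

>>> {"fn": "send_rows", "kwargs": {
  "moves": [
    {"dp": [-0.003,0,0],"roll": 0,"claw": 0},
    {"dp": [-0.003,0,0],"roll": 0,"claw": 0},
    {"dp": [-0.003,0,0],"roll": 0,"claw": 0}
  ]
}}

```text
time_s: 16.52
tcp_pos: [0.4726, 0.1353, 0.0957]
tool_rot: [-3.141, 0.0, 0.363]
contact_force: [-2.5, -3.2, 3.3]
gripper_width: 0.0133
grip_force: 30.0
```

>>> {"fn": "send_rows", "kwargs": {
  "moves": [
    {"dp": [0.0027,-0.008,0],"roll": 0,"claw": 0},
    {"dp": [0.0027,-0.008,0],"roll": 0,"claw": 0},
    {"dp": [0.0027,-0.008,0],"roll": 0,"claw": 0}
  ]
}}

```text
time_s: 16.77
tcp_pos: [0.4724, 0.1377, 0.0956]
tool_rot: [3.141, 0.001, 0.363]
contact_force: [-3.8, -5.7, 3.3]
gripper_width: 0.0131
grip_force: 30.0
```

>>> {"fn": "send_rows", "kwargs": {
  "moves": [
    {"dp": [0.0028,-0.008,0],"roll": 0,"claw": 0},
    {"dp": [0.0028,-0.008,0],"roll": 0,"claw": 0},
    {"dp": [0.0028,-0.008,0],"roll": 0,"claw": 0}
  ]
}}

```text
time_s: 17.02
tcp_pos: [0.4723, 0.1403, 0.0956]
tool_rot: [3.141, 0.001, 0.363]
contact_force: [-4.0, -5.6, 4.9]
gripper_width: 0.0132
grip_force: 30.0
```

>>> {"fn": "send_rows", "kwargs": {
  "moves": [
    {"dp": [0.003,-0.008,0],"roll": 0,"claw": 0},
    {"dp": [0.003,-0.008,0],"roll": 0,"claw": 0},
    {"dp": [0.003,-0.008,0],"roll": 0,"claw": 0}
  ]
}}

```text
time_s: 17.27
tcp_pos: [0.4722, 0.1429, 0.0956]
tool_rot: [3.142, 0.001, 0.363]
contact_force: [-5.1, -4.5, 3.9]
gripper_width: 0.0131
grip_force: 30.0
```

>>> {"fn": "send_rows", "kwargs": {
  "moves": [
    {"dp": [0.0032,-0.008,0],"roll": 0,"claw": 0},
    {"dp": [0.0032,-0.008,0],"roll": 0,"claw": 0},
    {"dp": [0.0032,-0.008,0],"roll": 0,"claw": 0}
  ]
}}

```text
time_s: 17.52
tcp_pos: [0.4723, 0.1455, 0.0956]
tool_rot: [-3.142, 0.001, 0.363]
contact_force: [-5.4, -3.7, 4.2]
gripper_width: 0.0132
grip_force: 30.0
```

>>> {"fn": "send_rows", "kwargs": {
  "moves": [
    {"dp": [0.0033,-0.008,0],"roll": 0,"claw": 0},
    {"dp": [0.0033,-0.008,0],"roll": 0,"claw": 0},
    {"dp": [0.0033,-0.008,0],"roll": 0,"claw": 0}
  ]
}}

```text
time_s: 17.77
tcp_pos: [0.4723, 0.1482, 0.0956]
tool_rot: [-3.141, 0.001, 0.363]
contact_force: [-4.7, -2.1, 2.9]
gripper_width: 0.0137
grip_force: 30.0
```

>>> {"fn": "send_rows", "kwargs": {
  "moves": [
    {"dp": [0.0025,-0.006,0],"roll": 0,"claw": 0},
    {"dp": [0.0025,-0.006,0],"roll": 0,"claw": 0},
    {"dp": [0.0025,-0.006,0],"roll": 0,"claw": 0}
  ]
}}

```text
time_s: 18.02
tcp_pos: [0.4725, 0.1502, 0.0956]
tool_rot: [-3.141, 0.001, 0.363]
contact_force: [-4.5, -3.9, 3.6]
gripper_width: 0.0131
grip_force: 30.0
```

>>> {"fn": "send_rows", "kwargs": {
  "moves": [
    {"dp": [0.002,-0.005,0],"roll": 0,"claw": 0},
    {"dp": [0.002,-0.005,0],"roll": 0,"claw": 0},
    {"dp": [0.002,-0.005,0],"roll": 0,"claw": 0}
  ]
}}

```text
time_s: 18.27
tcp_pos: [0.4726, 0.1519, 0.0957]
tool_rot: [-3.141, 0.0, 0.363]
contact_force: [-4.5, -0.3, 2.3]
gripper_width: 0.0133
grip_force: 30.0
```

>>> {"fn": "send_rows", "kwargs": {
  "moves": [
    {"dp": [0.002,-0.005,0],"roll": 0,"claw": 0},
    {"dp": [0.002,-0.005,0],"roll": 0,"claw": 0},
    {"dp": [0.002,-0.005,0],"roll": 0,"claw": 0}
  ]
}}

```text
time_s: 18.52
tcp_pos: [0.4728, 0.1535, 0.0957]
tool_rot: [-3.141, 0.0, 0.363]
contact_force: [-4.0, -0.9, 1.7]
gripper_width: 0.0133
grip_force: 30.0
```

>>> {"fn": "send_rows", "kwargs": {
  "moves": [
    {"dp": [0.0015,-0.0035,0],"roll": 0,"claw": 0},
    {"dp": [0.0015,-0.0035,0],"roll": 0,"claw": 0},
    {"dp": [0.0015,-0.0035,0],"roll": 0,"claw": 0}
  ]
}}

```text
time_s: 18.77
tcp_pos: [0.4729, 0.1546, 0.0957]
tool_rot: [-3.142, -0.0, 0.363]
contact_force: [-4.7, -1.0, 1.8]
gripper_width: 0.0133
grip_force: 30.0
```

>>> {"fn": "send_rows", "kwargs": {
  "moves": [
    {"dp": [0.0012,-0.003,0],"roll": 0,"claw": 0},
    {"dp": [0.0012,-0.003,0],"roll": 0,"claw": 0},
    {"dp": [0.0012,-0.003,0],"roll": 0,"claw": 0},
    {"dp": [0.0012,-0.003,0],"roll": 0,"claw": 0}
  ]
}}

```text
time_s: 19.1
tcp_pos: [0.473, 0.1555, 0.0957]
tool_rot: [3.141, -0.0, 0.363]
contact_force: [-2.4, -2.7, 1.9]
gripper_width: 0.013
grip_force: 30.0
```

>>> {"fn": "send_rows", "kwargs": {
  "moves": [
    {"dp": [0.001,-0.002,0],"roll": 0,"claw": 0},
    {"dp": [0.001,-0.002,0],"roll": 0,"claw": 0},
    {"dp": [0.001,-0.002,0],"roll": 0,"claw": 0},
    {"dp": [0.001,-0.002,0],"roll": 0,"claw": 0}
  ]
}}

```text
time_s: 19.43
tcp_pos: [0.473, 0.1561, 0.0957]
tool_rot: [3.141, 0.0, 0.363]
contact_force: [-3.2, -3.5, 1.0]
gripper_width: 0.0132
grip_force: 30.0
```

Run:
```python
from h import *
dp()
t=r.get_obs()['tcp_pos'][:2]; print(2*np.arcsin(np.hypot(*(t-[.4938,.0809]))/.2)/.196)
a=snap('side','pics/s5.png')['image']
cv2.imwrite('pics/v5.png',cv2.resize(a[150:350,150:350],None,fx=3,fy=3,interpolation=2))
```

```text
19.4333 [0.473  0.1561 0.0957] [3.1414 0.     0.3629] [-3.2 -3.5  1. ] 0.0132 30.0
4.087627301401073
```

View pics/v5.png

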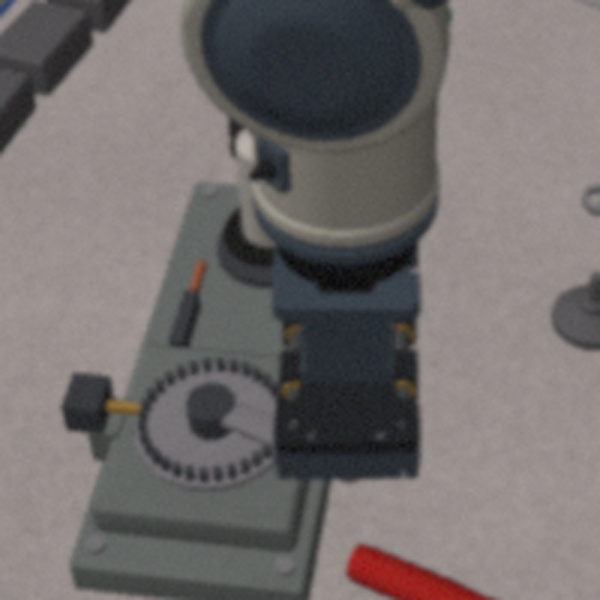

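The bottle is upright on the pad, at about (250,220). The lever is held at about 4.09 clicks and the push is back near 4 N, so I'm handing in.

```bash
python3 -c "
from workcell import r
print(r.sign_off())"
```

```text
the job is handed in; nothing more can be done
None
```

The job is handed in, with no verdict returned: I pressed the bottle until the pad was on its stop, let it come up and left the bottle standing upright on it, and the gripper is holding the lever by its handle at the fourth click (about 4.09 clicks from rest, judged from the tool position and the push returning to about 4 N).

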